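Throw the interlocked levers of the desk's backup power box

ROBOT

A 6-joint arm with a two-finger parallel gripper is mounted at the origin on a cart in front of the work surface, level with it; the furniture and walls round the work are solid. World frame = base frame: x ahead of the robot, y to its left, z up, the work surface at z = 0. Lengths are in m, angles in degrees, forces in N, time in s.
With the tool pointing down it reaches from about 0.25 to 0.775 m from the base axis. Payload 8.9 kg.
Tool frame: the origin (TCP) lies at the very end of the fingers, on their centre line; the grasp point (between the pads) lies 19 mm behind it; z points along the fingers, y is the line along which they close (so a half turn about z gives the same grasp; the last joint's range is limited). The gripper opens to 85 mm and grips with 20 to 120 N. Pads are 22 mm wide; open, the fingers measure 114 mm over their backs; the gripper's body (76 mm by 85 mm) begins 54 mm behind the grasp point. The pads swing forward as they close: fully open they stand 13 mm farther back than shut.
Start: joints at [65.873, 16.656, -8.789, 64.555, 0, 82.019], TCP at [0.146, 0.504, 0.231] pointing down, gripper open.
Joint ranges: [-144.48, 144.48], [-52.06, 99.96], [-74.48, 78.29], [-112.23, 115.85], [-86.99, 84.42], [-180, 180]. Speed limits (degrees/s): [127.2, 127.2, 159.86, 180, 180, 180].

INTERFACE

Orientations are given as [roll, pitch, yaw] about the fixed x, y, z axes, in that order (R = Rz(yaw) Ry(pitch) Rx(roll)).
In Python, from cell import state, read_camera, finish_job gives the robot as it stands. The module is installed in compiled form; this text tells all that it offers.
- The arm moves only by the tool step_arm, never from a script. Its argument "increments" is a list that holds one entry, the list of rows, each a list of 7 numbers: the shift along the tool's x, y, z as a fraction of full scale, then the turn, a rotation vector about the tool's x, y, z as a fraction of full scale, then the closure, from 0 (fully open) to 1 (shut). A call has 1 to 12 rows; each row is the pose to reach, as a shift and turn from the pose commanded when the call began, along the tool's axes at that moment; what a row does not reach only later rows make up. Full scale, the value 1, is 0.1 m for a shift and pi/2 rad for a turn. A row lasts 1/12 s, in which the tool goes at most 41.7 mm and 7.16 degrees, less where a joint would pass 70% of its speed; a pose out of reach is approached as far as the arm can. A call with a number of a shift or a turn outside -1 to 1 is refused whole. A call with a gripper value outside its range is refused whole. The fingers move at their own pace and stop on an object; "newtons" is the grip in N (left out, the last holds). Time passes only in rows, so rows that repeat a pose let the fingers close. It gives the time, the measured TCP pose, the force, the opening and the grip force at its end, in the units of the state.
- state(): the state, without advancing time (a new reading comes with each control period).
- read_camera(name): name is "scene" or "top"; returns a dict with "img" (480x640x3 uint8, blue, green, red), "K" (3x3 intrinsics, pixels), "rvec" (rotation vector, rad) and "tvec" (3), from world to camera coordinates, as OpenCV has them. Camera axes: x right, y down, z forward; pixel columns grow to the right and rows downward; lengths in m; the calibration is good to about 2 mm. A picture is of the moment at which its call begins. There is no depth.
- finish_job(): hands the job in; it is judged then, once.
The state is a dict: "time_s": time; "qpos": joint angles; "joint_velocities": joint speeds; "joint_torque": joint torques, N m; "tcp_pos": TCP position; "orientation": TCP orientation; "force": force on the tool from outside, world axes, zero at the start; "torque": the same for the moment, N m; "finger_gap": finger opening in m; "grip_force": force on a finger pad.
Only numpy, scipy, OpenCV 4.12 (cv2) and the standard library are available. Lean on these libraries where they do the work, as an engineer would, in place of code of your own. Each camera call takes 0.05 s, during which the arm holds its last target. There are 200 camera calls.

TASK

Switch on the backup power box on the desk: throw all three of its levers fully over to the far side, away from you, and leave them there. A mechanical interlock frees the levers only one after another, in an order that is not marked and differs each time, so feel gently which lever is free, ease off any that resists and never press on a lever with more than 20 N. Leave the hub, the tin and the calculator where they are.

Things in the scene. Friction and masses are not known exactly. Their poses are not given: they have to be found in the camera images.
- switch_box: Grey steel switch box fixed to the desk, 140 (x) x 300 (y) x 85 (z) mm; origin at the centre of its underside. x points from its near long side (vent slits) to the far side, y along the row to the left. Three identical levers stand out of its top at y = +90, 0, -90 mm; each pivots about a line parallel to y, 75 mm above the desk at x = 0.
- lever_left (a joint): Angle of the left lever, rad: 0 = off, leaning 0.5 from vertical to the near side (-x); 0.5 = upright; 1.0 = fully over to the far side (+x), where a sprung end cushion begins (about 1 N per mm; left there, it reads 1.0 to 1.1). Of all three: A free lever moves against a steady drag of about 2 N at the grip and stays where it is left.
- grip_left (a point): Point on the axis of the left lever's black round-ended grip, 80 mm from the pivot. The lever is a straight 8 mm shaft; the grip is 22 mm thick and runs from 49 to 110 mm from the pivot, so its end is about 170 mm above the desk at either end of the throw, 185 mm when upright.
- lever_middle (a joint): Angle of the middle lever, rad: 0 = off, leaning 0.5 from vertical to the near side (-x); 0.5 = upright; 1.0 = fully over to the far side (+x), where a sprung end cushion begins (about 1 N per mm; left there, it reads 1.0 to 1.1). Of all three: A blocked lever moves easily to about 0.12, then meets a springy stop, rising about 1 N per mm at the grip; let go, it stays near 0.12.
- grip_middle (a point): Point on the axis of the middle lever's black round-ended grip, 80 mm from the pivot. The lever is a straight 8 mm shaft; the grip is 22 mm thick and runs from 49 to 110 mm from the pivot, so its end is about 170 mm above the desk at either end of the throw, 185 mm when upright.
- lever_right (a joint): Angle of the right lever, rad: 0 = off, leaning 0.5 from vertical to the near side (-x); 0.5 = upright; 1.0 = fully over to the far side (+x), where a sprung end cushion begins (about 1 N per mm; left there, it reads 1.0 to 1.1). Of all three: Which lever is free 1st, 2nd, 3rd cannot be seen and varies; the next is freed once the one before is 0.9 over, and stays free.
- grip_right (a point): Point on the axis of the right lever's black round-ended grip, 80 mm from the pivot. The lever is a straight 8 mm shaft; the grip is 22 mm thick and runs from 49 to 110 mm from the pivot, so its end is about 170 mm above the desk at either end of the throw, 185 mm when upright.
- wifi_hub: White flat network hub, 85 x 125 x 31 mm, loose, to the left of the box; origin at the centre of its underside. A bystander to be left alone.
- clip_tin: Round tin of paper clips with a dark green lid, 69 mm across, 27 mm high, loose, to the right of the box; origin at the centre of its underside. A bystander to be left alone.
- calculator: Desk calculator, 122 x 74 x 13 mm, loose, behind the box; origin at the centre of its underside. A bystander to be left alone.

How it is judged (in metres and radians):
On the way, in this order (a step that is already met when the one before it is completed fails the run):
1. one lever is fully over (value of joint any of lever_left, lever_middle, lever_right above 0.9 rad), for 0.1 s.
2. two levers are fully over ((value of joint each of lever_left, lever_middle above 0.9 rad or value of joint each of lever_middle, lever_right above 0.9 rad or value of joint each of lever_left, lever_right above 0.9 rad)), for 0.1 s.
At the end, for the whole second after the job is handed in: All three levers are fully over to the far side (each joint above 0.90 rad of its 1.0) and at rest (value of joint each of lever_left, lever_middle, lever_right above 0.9 rad and velocity of joint lever_left between -0.05 and 0.05 rad/s and velocity of joint lever_middle between -0.05 and 0.05 rad/s and velocity of joint lever_right between -0.05 and 0.05 rad/s); the robot touches nothing.
It fails at once if a lever is pressed with more than 22 N (contact force between any of the fingers, the arm and lever_left above 22 N or contact force between any of the fingers, the arm and lever_middle above 22 N or contact force between any of the fingers, the arm and lever_right above 22 N).
It fails at once if the hub, the tin or the calculator is moved more than 20 mm (distance of any of wifi_hub, clip_tin, calculator from where it was at the start of the episode above 0.02 m).
It also fails if it takes over 64 s, if anything falls off the work surface, if the arm or the gripper's body presses on something with over 40 N, if the wrist force passes 120 N, or if a joint passes its speed limit or range.

## Working session

There is one attempt and no reset: what is moved stays moved. The work goes in short steps, Python scripts to look and compute and a tool call to move; the robot and the scene stay as the last step left them, time stands still between calls to the robot, and variables do not carry over. Pictures are saved under pics/ and viewed, at most 10 in all, crops included, and the job is handed in when it is done.

Besides the shell and the picture viewer there is one more tool, called after "Emit:" as name([rows], argument=value, ...), one row to a line, values as JSON. step_arm: Moves the arm, as the interface text tells. Shift numbers are shares of 0.1 m and turn numbers shares of pi/2 rad, none past 1 either way. Its arguments: {"type":"object","properties":{"increments":{"type":"array"},"newtons":{"type":"number"}},"required":["increments"]}

```bash
mkdir -p pics
python3 - <<'E'
from cell import *
import cv2
print(state())
for n in("scene","top"):
    c=read_camera(n); cv2.imwrite(f"pics/{n}0.png",c["img"]); print(n,c["K"],c["rvec"],c["tvec"])
E
```

```text
{'time_s': 0.0, 'qpos': array([ 6.58728333e+01,  1.66907221e+01, -8.83155174e+00,  6.45546278e+01,
       -1.72498279e-03,  8.20200557e+01]), 'joint_velocities': array([ 0.02119104, -0.08506401,  0.0277063 ,  0.00146976, -0.01953691,
        0.03001166]), 'joint_torque': array([-2.80910252e-03, -5.37146473e+01,  3.31372869e+01,  1.59954967e-02,
       -6.52023446e-04,  6.86379220e-07]), 'tcp_pos': array([0.1458158 , 0.50388007, 0.2307129 ]), 'orientation': array([-1.79923604e+02, -8.96769296e-03,  1.63852773e+02]), 'force': array([-0.53266481, -0.11345884,  0.16923407]), 'torque': array([ 0.02641574, -0.06374613,  0.00197555]), 'grip_force': 0.0, 'finger_gap': 0.08542744558041591}
scene [[575.53254555   0.         318.89130386]
 [  0.         575.53254555 237.28762066]
 [  0.           0.           1.        ]] [ 2.13917408 -1.25817602  0.49332585] [-0.21675918  0.48850296  0.91186225]
top [[504.68704011   0.         321.6749112 ]
 [  0.         504.68704011 239.36744306]
 [  0.           0.           1.        ]] [ 2.09344161 -2.15434573  0.21707192] [0.09270415 0.61677543 1.10001712]
```

View pics/top0.png

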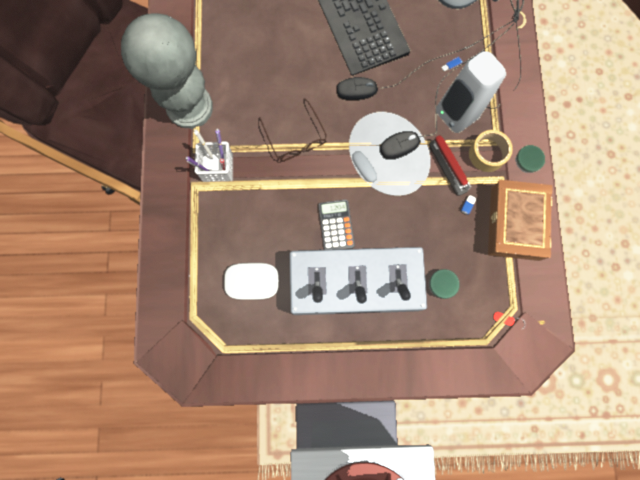

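View pics/scene0.png

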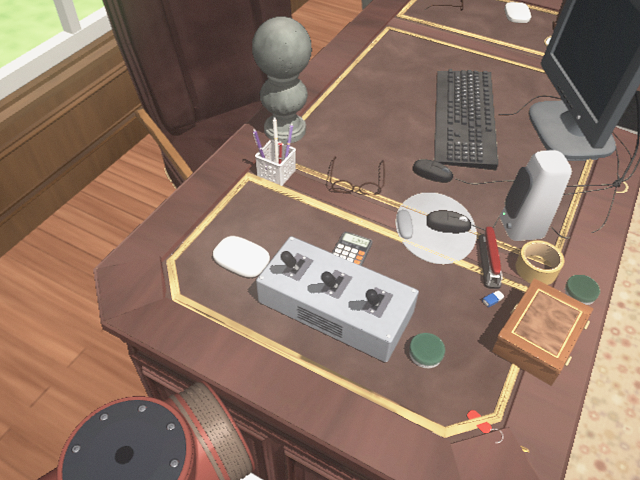

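The top view shows the box at px x 290–427, y 248–313. The grips are near (317,292), (361,293) and (403,291), the hub is on the left at (251,281), the tin on the right at (445,284), and the calculator is behind at (336,225). I'll enlarge that area.

Run:
```python
import cv2
a=cv2.imread("pics/top0.png")[235:325,280:440]; cv2.imwrite("pics/topc.png",cv2.resize(a,None,fx=5,fy=5,interpolation=cv2.INTER_CUBIC))
a=cv2.imread("pics/scene0.png")[230:360,250:425]; cv2.imwrite("pics/scenec.png",cv2.resize(a,None,fx=4,fy=4,interpolation=cv2.INTER_CUBIC))
```

```text
(no output)
```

View pics/topc.png

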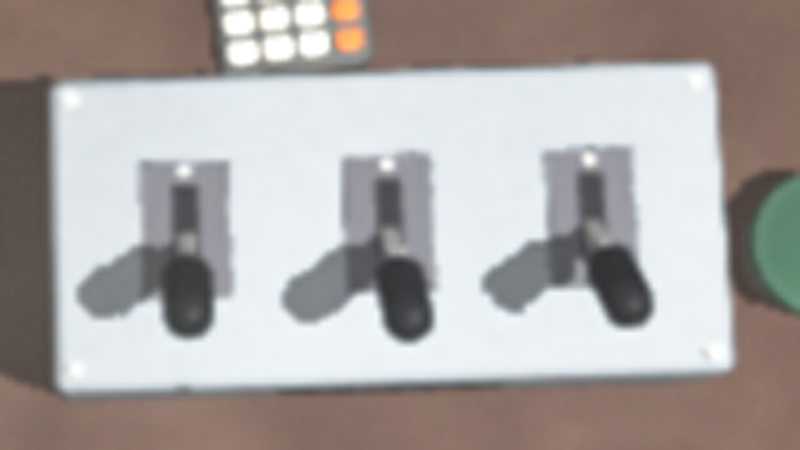

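View pics/scenec.png

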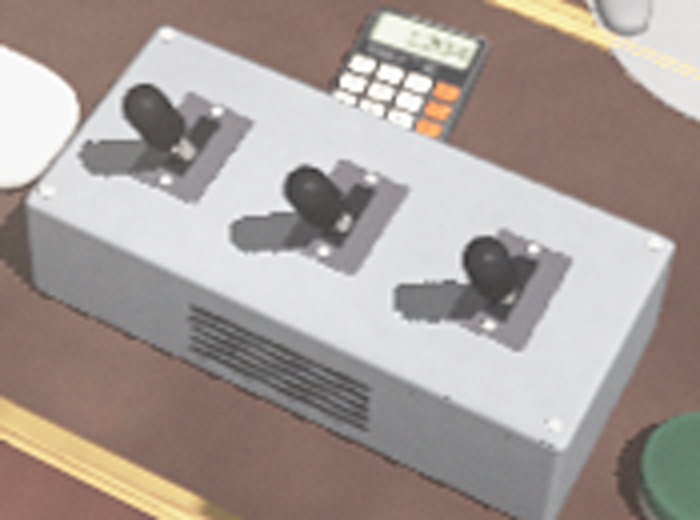

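Top crop: box top corners are at (53,85), (714,64), (734,372) and (58,393). Grip ends are at about (189,318), (409,322) and (629,308). Scene crop: box top corners are at (163,28), (674,246), (553,448) and (28,203).

```bash
cat > fit.py <<'E'
import numpy as np, cv2
from scipy.optimize import least_squares
from cell import *
L=[]
px={"top":np.array([(53,85),(714,64),(734,372),(58,393)])/5+[280,235]-.4,"scene":np.array([(163,28),(674,246),(553,448),(28,203)])/4+[250,230]-.4}
cams={n:read_camera(n) for n in px}
C=np.array([(70,150,85),(70,-150,85),(-70,-150,85),(-70,150,85)])/1e3
def W(p,P): 
    c,s=np.cos(p[2]),np.sin(p[2]); return P@np.array([[c,s,0],[-s,c,0],[0,0,1]])+[p[0],p[1],0]
def pr(n,P): 
    c=cams[n]; return cv2.projectPoints(P,c["rvec"],c["tvec"],c["K"],None)[0].reshape(-1,2)
f=lambda p:np.concatenate([(pr(n,W(p,C))-px[n]).ravel() for n in px])
r=least_squares(f,[.45,0,0]); print(r.x[:2],np.degrees(r.x[2]),f(r.x).round(1))
G=np.array([(-.110*np.sin(.5),y,.075+.11*np.cos(.5)) for y in(.09,0,-.09)])
print("tips",W(r.x,G)); print("far", W(r.x,G*[-1,1,1])); print((pr("top",W(r.x,G))-[280,235])*5)
for n,u in(("hub",(251,281)),("tin",(445,284)),("calc",(336,225))):
    c=cams["top"];R=cv2.Rodrigues(c["rvec"])[0];o=-R.T@c["tvec"];d=R.T@np.linalg.inv(c["K"])@[*u,1];print(n,o+d*(.02-o[2])/d[2])
E
python3 fit.py
```

```text
[ 0.51890844 -0.00125712] -0.16012691029750475 [-0.9 -0.4  0.7  0.4  0.9  1.8 -1.   1.2 -0.4 -2.7  1.4 -1.5  2.8  1.3
 -2.3 -1.3]
tips [[ 0.46642337  0.08888992  0.17153408]
 [ 0.46617184 -0.00110973  0.17153408]
 [ 0.46592031 -0.09110938  0.17153408]]
far [[ 0.57189657  0.08859514  0.17153408]
 [ 0.57164505 -0.0014045   0.17153408]
 [ 0.57139352 -0.09140415  0.17153408]]
[[187.07740584 340.04515044]
 [409.36861642 334.21348219]
 [631.18390057 328.39429956]]
hub [0.53243598 0.24252946 0.02      ]
tin [ 0.51242804 -0.21104397  0.02      ]
calc [0.66099604 0.03919325 0.02      ]
```

Emit:
step_arm([
  [[-0.3, -0.25, 0, 0, 0, -0.06, 1], [-0.7, -0.6, 0, 0, 0, -0.12, 1], [-1, -0.85, 0, 0, 0, -0.18, 1], [-1, -0.85, 0, 0, 0, -0.18, 1]],
], newtons=40)

```text
time_s: 0.53
tcp_pos: [0.22, 0.3909, 0.2311]
orientation: [-179.9, 0.0, -179.6]
force: [0.0, 1.3, -0.1]
finger_gap: 0.0387
grip_force: 0.0
```

Emit:
step_arm([
  [[-0.3, -0.3, 0, 0, 0, 0, 1], [-0.6, -0.65, 0, 0, 0, 0, 1], [-0.9, -1, 0, 0, 0, 0, 1], [-0.9, -1, 0, 0, 0, 0, 1]],
])

```text
time_s: 0.87
tcp_pos: [0.3113, 0.2916, 0.2314]
orientation: [-179.9, 0.1, 179.8]
force: [-0.8, 0.5, 0.1]
finger_gap: 0.0003
grip_force: 0.0
```

Emit:
step_arm([
  [[-0.3, -0.3, 0, 0, 0, 0, 1], [-0.6, -0.65, 0, 0, 0, 0, 1], [-0.9, -1, 0, 0, 0, 0, 1], [-0.9, -1, 0, 0, 0, 0, 1]],
])

```text
time_s: 1.2
tcp_pos: [0.4018, 0.1917, 0.2313]
orientation: [-179.9, 0.1, 179.8]
force: [0.1, 0.3, 0.3]
finger_gap: 0.0003
grip_force: 0.0
```

Emit:
step_arm([
  [[-0.05, -0.3, 0, 0, 0, 0, 1], [-0.1, -0.65, 0.1, 0, 0, 0, 1], [-0.1, -1, 0.2, 0, 0, 0, 1], [-0.1, -1, 0.3, 0, 0, 0, 1], [-0.1, -1, 0.3, 0, 0, 0, 1]],
])

```text
time_s: 1.62
tcp_pos: [0.4077, 0.0938, 0.1999]
orientation: [180.0, -0.1, 179.8]
force: [-0.4, 0.5, -0.4]
finger_gap: 0.0002
grip_force: 0.0
```

Emit:
step_arm([
  [[0, -0.05, 0.2, 0, 0, 0, 1], [-0.1, -0.05, 0.4, 0, 0, 0, 1], [-0.2, -0.05, 0.65, 0, 0, 0, 1], [-0.2, -0.05, 0.65, 0, 0, 0, 1], [-0.2, -0.05, 0.65, 0, 0, 0, 1]],
])

```text
time_s: 2.03
tcp_pos: [0.4278, 0.091, 0.1361]
orientation: [180.0, -0.1, -179.9]
force: [0.9, -0.5, 0.3]
finger_gap: -0.0001
grip_force: 0.0
```

Emit:
step_arm([
  [[-0.03, 0, 0, 0, 0, 0, 1], [-0.06, 0, 0, 0, 0, 0, 1], [-0.1, 0, 0, 0, 0, 0, 1], [-0.13, 0, 0, 0, 0, 0, 1], [-0.16, 0, 0, 0, 0, 0, 1], [-0.2, 0, 0, 0, 0, 0, 1], [-0.23, 0, 0, 0, 0, 0, 1], [-0.26, 0, 0, 0, 0, 0, 1], [-0.3, 0, 0, 0, 0, 0, 1], [-0.3, 0, 0, 0, 0, 0, 1]],
])

```text
time_s: 2.87
tcp_pos: [0.4591, 0.09, 0.1362]
orientation: [-180.0, -0.0, -180.0]
force: [-0.5, -0.4, 0.0]
finger_gap: 0.0
grip_force: 0.1
```

Emit:
step_arm([
  [[-0.02, 0, 0, 0, 0, 0, 1], [-0.04, 0, 0, 0, 0, 0, 1], [-0.06, 0, 0, 0, 0, 0, 1], [-0.08, 0, 0, 0, 0, 0, 1], [-0.1, 0, 0, 0, 0, 0, 1], [-0.1, 0, 0, 0, 0, 0, 1]],
])

```text
time_s: 3.37
tcp_pos: [0.4679, 0.0901, 0.136]
orientation: [-180.0, -0.1, -179.9]
force: [-5.0, -0.4, 2.2]
finger_gap: 0.0002
grip_force: 2.5
```

Run:
```python
from cell import *
import cv2,numpy as np
print(state()["force"],state()["torque"])
a=read_camera("top")["img"][215:335,270:450]; b=read_camera("scene")["img"][200:350,240:420]
f=lambda a:cv2.resize(a,(560,int(a.shape[0]*560/a.shape[1])),interpolation=cv2.INTER_CUBIC)
v=np.vstack([f(a),f(b)]);cv2.imwrite("pics/p1.png",cv2.resize(v,None,fx=.7,fy=.7));print(v.shape)
```

```text
[-5.01363773 -0.43003568  2.23051278] [0.02474199 0.94490913 0.00745842]
(839, 560, 3)
```

View pics/p1.png

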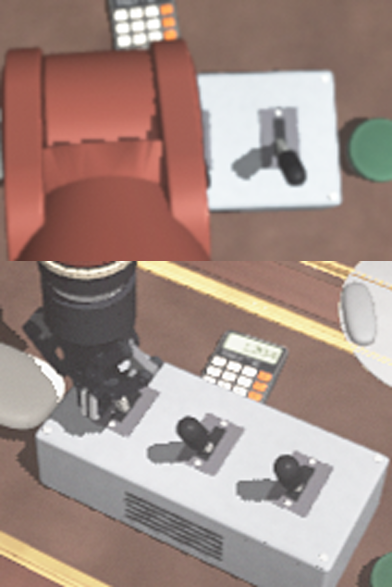

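The picture shows the gripper at the left lever, with the other two levers still off. The force is about 5 N, so I'll probe a little further.

Emit:
step_arm([
  [[-0.01, 0, 0, 0, 0, 0, 1], [-0.02, 0, 0, 0, 0, 0, 1], [-0.03, 0, 0, 0, 0, 0, 1], [-0.04, 0, 0, 0, 0, 0, 1], [-0.05, 0, 0, 0, 0, 0, 1], [-0.05, 0, 0, 0, 0, 0, 1]],
])

```text
time_s: 3.97
tcp_pos: [0.4715, 0.0901, 0.1359]
orientation: [-180.0, -0.2, -179.9]
force: [-10.6, 0.2, 7.2]
finger_gap: 0.0002
grip_force: 5.3
```

The force rises with travel, so the left lever is blocked. I'll back off and go to the middle lever.

Emit:
step_arm([
  [[0.1, 0, 0, 0, 0, 0, 1], [0.35, -0.1, 0, 0, 0, 0, 1], [0.35, -0.45, 0, 0, 0, 0, 1], [0.35, -0.85, 0, 0, 0, 0, 1], [0.25, -0.91, 0, 0, 0, 0, 1], [0.2, -0.91, 0, 0, 0, 0, 1], [0.17, -0.91, 0, 0, 0, 0, 1], [0.14, -0.91, 0, 0, 0, 0, 1], [0.11, -0.91, 0, 0, 0, 0, 1], [0.08, -0.91, 0, 0, 0, 0, 1], [0.06, -0.91, 0, 0, 0, 0, 1], [0.06, -0.91, 0, 0, 0, 0, 1]],
])

```text
time_s: 4.97
tcp_pos: [0.4672, 0.0001, 0.136]
orientation: [180.0, -0.1, -179.9]
force: [-3.9, -0.3, 2.7]
finger_gap: 0.0001
grip_force: 2.3
```

Emit:
step_arm([
  [[-0.01, 0, 0, 0, 0, 0, 1], [-0.02, 0, 0, 0, 0, 0, 1], [-0.03, 0, 0, 0, 0, 0, 1], [-0.03, 0, 0, 0, 0, 0, 1]],
])

```text
time_s: 5.3
tcp_pos: [0.4693, 0.0001, 0.1359]
orientation: [180.0, -0.2, -179.9]
force: [-8.0, -1.0, 3.8]
finger_gap: 0.0001
grip_force: 3.8
```

Emit:
step_arm([
  [[-0.01, 0, 0, 0, 0, 0, 1], [-0.02, 0, 0, 0, 0, 0, 1], [-0.03, 0, 0, 0, 0, 0, 1], [-0.03, 0, 0, 0, 0, 0, 1]],
])

```text
time_s: 5.63
tcp_pos: [0.4717, 0.0001, 0.1359]
orientation: [180.0, -0.2, -179.9]
force: [-10.0, 0.0, 6.8]
finger_gap: -0.0001
grip_force: 5.0
```

The middle lever is blocked too. Next is the right lever.

Emit:
step_arm([
  [[0.1, 0, 0, 0, 0, 0, 1], [0.35, -0.1, 0, 0, 0, 0, 1], [0.35, -0.45, 0, 0, 0, 0, 1], [0.35, -0.85, 0, 0, 0, 0, 1], [0.25, -0.91, 0, 0, 0, 0, 1], [0.2, -0.91, 0, 0, 0, 0, 1], [0.17, -0.91, 0, 0, 0, 0, 1], [0.14, -0.91, 0, 0, 0, 0, 1], [0.11, -0.91, 0, 0, 0, 0, 1], [0.08, -0.91, 0, 0, 0, 0, 1], [0.06, -0.91, 0, 0, 0, 0, 1], [0.06, -0.91, 0, 0, 0, 0, 1]],
])

```text
time_s: 6.63
tcp_pos: [0.4684, -0.0913, 0.1362]
orientation: [180.0, 0.0, -179.9]
force: [-0.1, -0.3, 0.8]
finger_gap: -0.0
grip_force: 0.1
```

Emit:
step_arm([
  [[-0.01, 0, 0, 0, 0, 0, 1], [-0.02, 0, 0, 0, 0, 0, 1], [-0.03, 0, 0, 0, 0, 0, 1], [-0.04, 0, 0, 0, 0, 0, 1], [-0.05, 0, 0, 0, 0, 0, 1], [-0.05, 0, 0, 0, 0, 0, 1]],
])

```text
time_s: 7.13
tcp_pos: [0.4731, -0.092, 0.1363]
orientation: [-180.0, 0.0, -179.9]
force: [-0.5, 0.9, 0.3]
finger_gap: 0.0002
grip_force: 0.5
```

The right lever is free, so I'll throw it.

Emit:
step_arm([
  [[-0.03, 0, 0, 0, 0, 0, 1], [-0.06, 0, 0, 0, 0, 0, 1], [-0.09, 0, 0, 0, 0, 0, 1], [-0.12, 0, 0, 0, 0, 0, 1], [-0.15, 0, 0, 0, 0, 0, 1], [-0.18, 0, 0, 0, 0, 0, 1], [-0.21, 0, 0, 0, 0, 0, 1], [-0.24, 0, 0, 0, 0, 0, 1], [-0.27, 0, 0, 0, 0, 0, 1], [-0.3, 0, 0, 0, 0, 0, 1], [-0.33, 0, 0, 0, 0, 0, 1], [-0.36, 0, 0, 0, 0, 0, 1]],
])

```text
time_s: 8.13
tcp_pos: [0.509, -0.0919, 0.1364]
orientation: [-180.0, -0.0, -179.9]
force: [-4.0, -0.3, 3.6]
finger_gap: -0.0002
grip_force: 1.9
```

Emit:
step_arm([
  [[-0.03, 0, 0, 0, 0, 0, 1], [-0.06, 0, 0, 0, 0, 0, 1], [-0.09, 0, 0, 0, 0, 0, 1], [-0.12, 0, 0, 0, 0, 0, 1], [-0.15, 0, 0, 0, 0, 0, 1], [-0.15, 0, 0, 0, 0, 0, 1]],
])

```text
time_s: 8.63
tcp_pos: [0.5246, -0.0919, 0.1362]
orientation: [-180.0, 0.0, -179.9]
force: [-0.8, 0.8, -0.2]
finger_gap: -0.0001
grip_force: 0.5
```

Emit:
step_arm([
  [[-0.02, 0, 0, 0, 0, 0, 1], [-0.04, 0, 0, 0, 0, 0, 1], [-0.06, 0, 0, 0, 0, 0, 1], [-0.06, 0, 0, 0, 0, 0, 1]],
])

```text
time_s: 8.97
tcp_pos: [0.5303, -0.0919, 0.1363]
orientation: [-180.0, 0.0, -179.9]
force: [-1.5, 0.4, 0.6]
finger_gap: -0.0002
grip_force: 0.5
```

Emit:
step_arm([
  [[-0.02, 0, 0, 0, 0, 0, 1], [-0.04, 0, 0, 0, 0, 0, 1], [-0.04, 0, 0, 0, 0, 0, 1]],
])

```text
time_s: 9.22
tcp_pos: [0.534, -0.0919, 0.1363]
orientation: [-180.0, -0.0, -179.9]
force: [-1.8, -0.2, 0.4]
finger_gap: 0.0003
grip_force: 0.9
```

Emit:
step_arm([
  [[-0.02, 0, 0, 0, 0, 0, 1], [-0.04, 0, 0, 0, 0, 0, 1], [-0.04, 0, 0, 0, 0, 0, 1]],
])

```text
time_s: 9.47
tcp_pos: [0.5369, -0.0918, 0.1359]
orientation: [180.0, -0.1, -180.0]
force: [-5.2, -1.0, 1.7]
finger_gap: -0.0
grip_force: 2.5
```

Emit:
step_arm([
  [[-0.02, 0, 0, 0, 0, 0, 1], [-0.04, 0, 0, 0, 0, 0, 1], [-0.04, 0, 0, 0, 0, 0, 1]],
])

```text
time_s: 9.72
tcp_pos: [0.5397, -0.0917, 0.1355]
orientation: [180.0, -0.3, -180.0]
force: [-10.1, -0.5, 1.3]
finger_gap: 0.0001
grip_force: 4.2
```

It's on the cushion and fully over. I'll retreat and probe the middle lever.

Emit:
step_arm([
  [[0.1, 0, 0, 0, 0, 0, 1], [0.4, 0, 0, 0, 0, 0, 1], [0.8, 0, 0, 0, 0, 0, 1], [1, 0, 0, 0, 0, 0, 1], [1, 0.3, 0, 0, 0, 0, 1], [1, 0.7, 0, 0, 0, 0, 1], [1, 0.91, 0, 0, 0, 0, 1], [0.95, 0.91, 0, 0, 0, 0, 1], [0.9, 0.91, 0, 0, 0, 0, 1], [0.85, 0.91, 0, 0, 0, 0, 1], [0.82, 0.91, 0, 0, 0, 0, 1], [0.8, 0.91, 0, 0, 0, 0, 1]],
])

```text
time_s: 10.72
tcp_pos: [0.4627, -0.0018, 0.1363]
orientation: [-180.0, 0.0, 180.0]
force: [0.5, 0.5, 1.1]
finger_gap: 0.0001
grip_force: 0.0
```

Emit:
step_arm([
  [[-0.02, 0, 0, 0, 0, 0, 1], [-0.04, 0, 0, 0, 0, 0, 1], [-0.06, 0, 0, 0, 0, 0, 1], [-0.08, 0, 0, 0, 0, 0, 1], [-0.1, 0, 0, 0, 0, 0, 1], [-0.1, 0, 0, 0, 0, 0, 1]],
])

```text
time_s: 11.22
tcp_pos: [0.47, -0.001, 0.1359]
orientation: [180.0, -0.2, -180.0]
force: [-7.2, 0.0, 5.0]
finger_gap: 0.0001
grip_force: 3.7
```

The middle lever is still blocked, so the left one is next.

Emit:
step_arm([
  [[0.1, 0, 0, 0, 0, 0, 1], [0.35, 0.1, 0, 0, 0, 0, 1], [0.35, 0.45, 0, 0, 0, 0, 1], [0.35, 0.85, 0, 0, 0, 0, 1], [0.25, 0.9, 0, 0, 0, 0, 1], [0.2, 0.9, 0, 0, 0, 0, 1], [0.15, 0.9, 0, 0, 0, 0, 1], [0.1, 0.9, 0, 0, 0, 0, 1], [0.07, 0.9, 0, 0, 0, 0, 1], [0.04, 0.9, 0, 0, 0, 0, 1], [0.01, 0.9, 0, 0, 0, 0, 1], [-0.01, 0.9, 0, 0, 0, 0, 1]],
])

```text
time_s: 12.22
tcp_pos: [0.4728, 0.0885, 0.1362]
orientation: [-180.0, -0.0, 180.0]
force: [-1.6, 0.3, 0.9]
finger_gap: 0.0002
grip_force: 1.0
```

The left lever is free, so I'll throw it.

Emit:
step_arm([
  [[-0.03, 0, 0, 0, 0, 0, 1], [-0.06, 0, 0, 0, 0, 0, 1], [-0.09, 0, 0, 0, 0, 0, 1], [-0.12, 0, 0, 0, 0, 0, 1], [-0.15, 0, 0, 0, 0, 0, 1], [-0.18, 0, 0, 0, 0, 0, 1], [-0.21, 0, 0, 0, 0, 0, 1], [-0.24, 0, 0, 0, 0, 0, 1], [-0.27, 0, 0, 0, 0, 0, 1], [-0.3, 0, 0, 0, 0, 0, 1], [-0.33, 0, 0, 0, 0, 0, 1], [-0.36, 0, 0, 0, 0, 0, 1]],
])

```text
time_s: 13.22
tcp_pos: [0.5088, 0.0891, 0.1363]
orientation: [180.0, -0.0, -179.9]
force: [-4.2, 0.2, 4.2]
finger_gap: 0.0001
grip_force: 1.9
```

Emit:
step_arm([
  [[-0.03, 0, 0, 0, 0, 0, 1], [-0.06, 0, 0, 0, 0, 0, 1], [-0.09, 0, 0, 0, 0, 0, 1], [-0.12, 0, 0, 0, 0, 0, 1], [-0.15, 0, 0, 0, 0, 0, 1], [-0.18, 0, 0, 0, 0, 0, 1], [-0.21, 0, 0, 0, 0, 0, 1], [-0.23, 0, 0, 0, 0, 0, 1], [-0.25, 0, 0, 0, 0, 0, 1], [-0.25, 0, 0, 0, 0, 0, 1]],
])

```text
time_s: 14.05
tcp_pos: [0.5339, 0.0891, 0.1362]
orientation: [-180.0, -0.0, -179.9]
force: [-2.0, -0.4, -0.6]
finger_gap: 0.0
grip_force: 0.9
```

Emit:
step_arm([
  [[-0.02, 0, 0, 0, 0, 0, 1], [-0.04, 0, 0, 0, 0, 0, 1], [-0.04, 0, 0, 0, 0, 0, 1]],
])

```text
time_s: 14.3
tcp_pos: [0.5366, 0.0891, 0.1359]
orientation: [-180.0, -0.1, -179.9]
force: [-5.6, -0.5, 0.3]
finger_gap: -0.0001
grip_force: 2.5
```

Emit:
step_arm([
  [[-0.02, 0, 0, 0, 0, 0, 1], [-0.04, 0, 0, 0, 0, 0, 1], [-0.04, 0, 0, 0, 0, 0, 1]],
])

```text
time_s: 14.55
tcp_pos: [0.5394, 0.0891, 0.1355]
orientation: [-180.0, -0.3, -179.9]
force: [-10.0, 0.3, 0.1]
finger_gap: -0.0001
grip_force: 4.0
```

Emit:
step_arm([
  [[0.1, 0, 0, 0, 0, 0, 1], [0.4, 0, 0, 0, 0, 0, 1], [0.8, 0, 0, 0, 0, 0, 1], [1, 0, 0, 0, 0, 0, 1], [1, -0.3, 0, 0, 0, 0, 1], [1, -0.7, 0, 0, 0, 0, 1], [1, -0.9, 0, 0, 0, 0, 1], [0.95, -0.9, 0, 0, 0, 0, 1], [0.9, -0.9, 0, 0, 0, 0, 1], [0.85, -0.9, 0, 0, 0, 0, 1], [0.82, -0.9, 0, 0, 0, 0, 1], [0.8, -0.9, 0, 0, 0, 0, 1]],
])

```text
time_s: 15.55
tcp_pos: [0.4625, -0.0002, 0.1363]
orientation: [180.0, 0.0, -179.9]
force: [-0.3, 0.3, -0.0]
finger_gap: 0.0
grip_force: 0.0
```

Emit:
step_arm([
  [[-0.02, 0, 0, 0, 0, 0, 1], [-0.04, 0, 0, 0, 0, 0, 1], [-0.06, 0, 0, 0, 0, 0, 1], [-0.08, 0, 0, 0, 0, 0, 1], [-0.1, 0, 0, 0, 0, 0, 1], [-0.1, 0, 0, 0, 0, 0, 1]],
])

```text
time_s: 16.05
tcp_pos: [0.4722, -0.0009, 0.1363]
orientation: [180.0, 0.0, -179.9]
force: [-0.5, -0.2, -1.2]
finger_gap: -0.0002
grip_force: 0.3
```

The middle lever is now free.

Emit:
step_arm([
  [[-0.03, 0, 0, 0, 0, 0, 1], [-0.06, 0, 0, 0, 0, 0, 1], [-0.09, 0, 0, 0, 0, 0, 1], [-0.12, 0, 0, 0, 0, 0, 1], [-0.15, 0, 0, 0, 0, 0, 1], [-0.18, 0, 0, 0, 0, 0, 1], [-0.21, 0, 0, 0, 0, 0, 1], [-0.24, 0, 0, 0, 0, 0, 1], [-0.27, 0, 0, 0, 0, 0, 1], [-0.3, 0, 0, 0, 0, 0, 1], [-0.33, 0, 0, 0, 0, 0, 1], [-0.36, 0, 0, 0, 0, 0, 1]],
])

```text
time_s: 17.05
tcp_pos: [0.508, -0.0009, 0.1364]
orientation: [-180.0, -0.0, -179.9]
force: [-2.6, 0.4, 3.4]
finger_gap: 0.0002
grip_force: 1.1
```

Emit:
step_arm([
  [[-0.03, 0, 0, 0, 0, 0, 1], [-0.06, 0, 0, 0, 0, 0, 1], [-0.09, 0, 0, 0, 0, 0, 1], [-0.12, 0, 0, 0, 0, 0, 1], [-0.15, 0, 0, 0, 0, 0, 1], [-0.18, 0, 0, 0, 0, 0, 1], [-0.21, 0, 0, 0, 0, 0, 1], [-0.23, 0, 0, 0, 0, 0, 1], [-0.25, 0, 0, 0, 0, 0, 1], [-0.25, 0, 0, 0, 0, 0, 1]],
])

```text
time_s: 17.88
tcp_pos: [0.5332, -0.0009, 0.1363]
orientation: [-180.0, 0.0, -179.9]
force: [-0.7, -0.0, -1.1]
finger_gap: 0.0003
grip_force: 0.4
```

Emit:
step_arm([
  [[-0.02, 0, 0, 0, 0, 0, 1], [-0.04, 0, 0, 0, 0, 0, 1], [-0.04, 0, 0, 0, 0, 0, 1]],
])

```text
time_s: 18.13
tcp_pos: [0.536, -0.0008, 0.1359]
orientation: [180.0, -0.1, -179.9]
force: [-5.1, -0.8, -0.4]
finger_gap: 0.0002
grip_force: 2.0
```

Emit:
step_arm([
  [[-0.02, 0, 0, 0, 0, 0, 1], [-0.04, 0, 0, 0, 0, 0, 1], [-0.04, 0, 0, 0, 0, 0, 1]],
])

```text
time_s: 18.38
tcp_pos: [0.5388, -0.0007, 0.1355]
orientation: [180.0, -0.2, -179.9]
force: [-8.0, -0.4, 0.5]
finger_gap: 0.0002
grip_force: 3.5
```

Emit:
step_arm([
  [[0.1, 0, 0, 0, 0, 0, 1], [0.4, 0, 0, 0, 0, 0, 1], [0.8, 0, 0, 0, 0, 0, 1], [1, 0, 0, 0, 0, 0, 1], [1, 0, -0.3, 0, 0, 0, 1], [1, 0, -0.6, 0, 0, 0, 1], [1, 0, -1, 0, 0, 0, 1], [1, 0, -1, 0, 0, 0, 1]],
])

```text
time_s: 19.05
tcp_pos: [0.4445, -0.0015, 0.243]
orientation: [-179.9, 0.6, -179.9]
force: [1.6, -0.4, -0.2]
finger_gap: -0.0001
grip_force: 0.0
```

Emit:
step_arm([
  [[0.3, 0.3, 0, 0, 0, 0, 1], [0.6, 0.6, 0, 0, 0, 0, 1], [0.9, 0.9, 0, 0, 0, 0, 1], [1, 1, 0, 0, 0, 0, 1], [1, 1, 0, 0, 0, 0, 1], [1, 1, 0, 0, 0, 0, 1]],
])

```text
time_s: 19.55
tcp_pos: [0.3413, 0.0995, 0.237]
orientation: [180.0, 0.2, -179.8]
force: [0.3, 0.1, -0.6]
finger_gap: -0.0003
grip_force: 0.0
```

Run:
```python
from cell import *
import cv2,numpy as np
print(state()["force"])
a=read_camera("top")["img"][205:335,220:470]; b=read_camera("scene")["img"][200:370,200:460]
f=lambda a:cv2.resize(a,(440,int(a.shape[0]*440/a.shape[1])),interpolation=cv2.INTER_CUBIC)
cv2.imwrite("pics/p2.png",np.vstack([f(a),f(b)]))
```

```text
[ 0.29173052  0.05819614 -0.59838805]
```

View pics/p2.png

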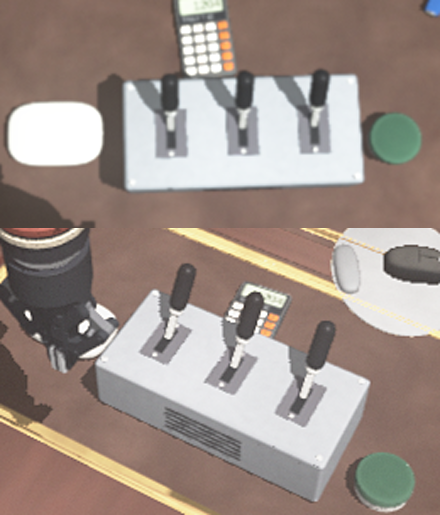

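All three levers lean fully to the far side, with grips at about (170,92), (244,90) and (318,88) in the top crop. The hub, tin and calculator have not moved, and the gripper is clear.

```bash
python3 -c "
from cell import *
print(finish_job())"
```

```text
the job is handed in; nothing more can be done
None
```

The job is handed in (no verdict returned): all three levers are fully over to the far side, thrown right, left, then middle, with under 13 N measured on any lever and the hub, tin and calculator left in place.

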